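# Wind the microscope stage down and take the pan off

### The job

The pan on the microscope's lift stage stands too close under the lens to be taken out. Wind the stage fully down to its stop by pushing the spokes of the star wheel one after another, without forcing the wheel, then lift the pan off by its handle, draw it out level without touching the microscope, and set it down upright on the middle of the round cork coaster. Leave the mouse, the bottle and the meter where they are.

Things in the scene. Friction and masses are not known exactly. Their poses are not given: they have to be found in the camera images.
- stage: Fixed lift stage; origin at its underside on the table, straight below the centre of the lift plate. Its +x points away from the robot (yaw up to 0.3 rad). White base 12 mm thick; lift plate above the origin, 120 (x) by 110 (y) mm. On its -y side stands a gear pillar 130 mm high (50 mm in x, y from -75 to -105 mm), then the star wheel.
- hub (a point): Centre of the upright star wheel, 160 mm to the stage's -y side and 105 mm above the table; axes as the stage's, axle along its y. Five equal round black spokes, 13 mm thick, 72 degrees apart, reach 80 mm from the axle; hub 44 mm in diameter. The wheel's angle is NOT reported: find a spoke by touch or by camera.
- wheel_top (a point): Highest point of the circle of the spoke ends, 80 mm above the axle. Pushing upper spokes to the stage's +x (away from the robot) lowers the plate about 11 mm per rad; the other way raises it. The wheel has 72 degrees of free play on its axle and starts anywhere in it; past that it takes 0.1 to 0.2 N m (2 to 6 N on a spoke), stays where it is left, and comes up hard at the stop.
- cheek_near (a point): Middle of the top edge of the guard cheek on the robot's side of the wheel: a fixed upright plate from the base up to 170 mm above the table, 6 mm thick, 56 mm wide along the stage's y, its inner face 90 mm from the axle. The spokes are reached from above, between the two cheeks.
- cheek_far (a point): The same for the other cheek, beyond the wheel (stage +x).
- plate (a joint): How far the lift plate has been lowered, m: 0 as it starts (top of the plate 115 mm above the table), 0.025 fully down at the stop (top 90 mm above the table).
- scope: Camera microscope fixed over the stage, origin as the stage's. Its lens barrel, 42 mm in diameter (widening to a 48 mm square camera above), hangs over the plate's centre with its lower end 172 mm above the table; a boom 260 to 276 mm up leads to a column (18 mm thick, 340 mm high) at stage x = 115, y = 75 mm.
- lens (a point): Centre of the lens barrel's lower end, 172 mm above the table.
- pan: Open steel pan, about 0.28 kg, 45 mm high, 84 mm in diameter at the foot and 92 mm at the rim, on the lift plate; origin at the centre of its underside. A straight black handle points to the pan's -x, about towards the robot, from the wall out to 130 mm from the pan's centre; it is 14 mm wide and 16 mm high, its middle 34 mm above the pan's underside.
- pan_grip (a point): Where to grip the handle: middle of its section, 95 mm from the pan's centre along the pan's -x and 34 mm above the pan's underside.
- pan_centre (a point): Centre of the pan, half-way up (22.5 mm above its underside).
- coaster: Fixed round cork coaster, 130 mm in diameter, 4 mm thick; origin at the centre of its underside on the table.
- mouse: Computer mouse, loose, 105 x 60 x 34 mm; origin under its centre. Leave alone.
- bottle: White bottle, loose, 60 mm in diameter, 130 mm high; origin under its centre. Leave alone.
- meter: Red multimeter lying down, loose, 170 x 85 x 41 mm; origin under its centre. Leave alone.
Things that resemble listed ones, but are neither listed nor needed, are in the scene too. Several things look just like the coaster: the one meant starts farthest to the robot's right.

How it is judged:
By the outcome, as a careful person would: the job done as asked, in the order asked, and still so for the second after the job is handed in, with the robot touching nothing.
It also fails if it takes over 72 s, if anything falls off the work surface, if the arm or the gripper's body presses on something with over 40 N, if the wrist force passes 120 N, or if a joint passes its speed limit or range.

### The arm

A 6-joint arm with a two-finger parallel gripper is mounted at the origin on the work surface. World frame = base frame: x ahead of the robot, y to its left, z up, the work surface at z = 0. Lengths are in m, angles in rad, forces in N, time in s.
With the tool pointing down it reaches from about 0.35 to 0.875 m from the base axis. Payload 15.5 kg.
Tool frame: the origin (TCP) lies midway between the tips of the shut fingers; the grasp point (between the pads) lies 19 mm behind it; z points along the fingers, y is the line along which they close (so a half turn about z gives the same grasp; the last joint's range is limited). The gripper opens to 85 mm and grips with 20 to 120 N. Pads are 22 mm wide; open, the fingers measure 114 mm over their backs; the gripper's body (76 mm by 85 mm) begins 54 mm behind the grasp point. The pads swing forward as they close: fully open they stand 13 mm farther back than shut.
Start: joints at [-1.214, 0.494, 1.345, -0, 1.302, -0.096], TCP at [0.273, -0.562, 0.231] pointing down, gripper open.
Joint ranges: [-2.91, 2.91], [-0.82, 2.16], [0.22, 2.67], [-1.22, 4.37], [0.12, 2.79], [-3.08, 3.08]. Speed limits (rad/s): [1.89, 1.89, 2.57, 3.01, 3.01, 3.01].

### API

Orientations are given as a rotation vector (axis times angle).
In Python, from station import manip, optics, hand_in gives the robot as it stands.
- The arm moves only by the tool drive_tool, never from a script. Its argument "series" is a list of rows, each a list of 5 numbers: the shift along the world's x, y, z in cm, then the turn about the world's z in degrees, then the opening, from 0 (shut) to 1 (fully open). In form: [[tx, ty, tz, turn, hand], ...]. A call has 1 to 10 rows; each row is the pose to reach, as a shift and turn from the pose commanded when the call began; what a row does not reach only later rows make up. A row lasts 1/8 s, in which the tool goes at most 62.5 mm and 10.7 degrees, less where a joint would pass 70% of its speed; a pose out of reach is approached as far as the arm can. A call with a gripper value outside its range is refused whole. The fingers move at their own pace and stop on an object; "squeeze" is the grip in N (left out, the last holds). Time passes only in rows, so rows that repeat a pose let the fingers close. It gives the time, the measured TCP pose, the force, the opening and the grip force at its end, in the units of the state.
- manip.sense(): the state, without advancing time (a new reading comes with each control period).
- optics.capture(name): name is "side" or "top" or "wrist"; returns a dict with "image" (480x640x3 uint8, red, green, blue), "fov_y" (degrees; the focal length in pixels is half the picture's height over the tangent of half this angle, whatever the lens; pixels are square), "cx", "cy" (the principal point, pixels), "camera_from_world" (4x4, takes a point from world to camera coordinates). Camera axes: x right, y up, looking along -z (the intrinsics and any distortion apply to the point x, -y, -z); pixel columns grow to the right and rows downward; lengths in m; the calibration is good to about 2 mm. A picture is of the moment at which its call begins. There is no depth.
- hand_in(): hands the job in; it is judged then, once.
The state is a dict: "time_s": time; "qpos": joint angles; "dq": joint speeds; "tau": joint torques, N m; "eef_pos": TCP position; "orientation": TCP orientation; "contact_force": force on the tool from outside, world axes, zero at the start; "moment": the same for the moment, N m; "gripper_width": finger opening in m; "finger_force": force on a finger pad.
Only numpy, scipy, OpenCV 4.12 (cv2) and the standard library are available. Lean on these libraries where they do the work, as an engineer would, in place of code of your own. Each camera call takes 0.05 s, during which the arm holds its last target. There are 200 camera calls.

## Working session

There is one attempt and no reset: what is moved stays moved. The work goes in short steps, Python scripts to look and compute and a tool call to move; the robot and the scene stay as the last step left them, time stands still between calls to the robot, and variables do not carry over. Pictures are saved under pics/ and viewed, at most 10 in all, crops included, and the job is handed in when it is done.

Besides the shell and the picture viewer there is one more tool, called after "Call:" as name(argument=value, ...) on one line, values as JSON. drive_tool: Moves the arm, as the interface text tells. Its arguments: {"type":"object","properties":{"series":{"type":"array"},"squeeze":{"type":"number"}},"required":["series"]}

```bash
mkdir -p pics; cat > h.py <<'E'
import numpy as np,cv2,pickle
from station import manip,optics,hand_in
def cap(n,f=None):
    c=optics.capture(n)
    if f: cv2.imwrite('pics/'+f,c['image'][:,:,::-1])
    pickle.dump(c,open('last_%s.pkl'%n,'wb')); return c
def K(c): return (c['image'].shape[0]/2)/np.tan(np.radians(c['fov_y']/2))
def proj(c,p):
    T=np.array(c['camera_from_world']);q=(T@np.c_[np.atleast_2d(p),np.ones(len(np.atleast_2d(p)))].T).T
    f=K(c);return np.c_[c['cx']+f*q[:,0]/-q[:,2],c['cy']-f*q[:,1]/-q[:,2]]
def back(c,u,v,z):
    T=np.array(c['camera_from_world']);R=T[:3,:3];o=-R.T@T[:3,3];f=K(c)
    d=R.T@np.array([(u-c['cx'])/f,-(v-c['cy'])/f,-1]);return o+d*(z-o[2])/d[2]
E
python3 - <<'E'
from h import *
s=manip.sense();print({k:np.round(v,3) for k,v in s.items()})
for n in('side','top'):
    c=cap(n,n+'0.png');print(n,[k for k in c],c['fov_y'],c['cx'],c['cy'],np.round(c['camera_from_world'],3), {k:c[k] for k in c if k not in('image','camera_from_world')})
E
```

```text
{'time_s': np.float64(0.0), 'qpos': array([-1.214,  0.494,  1.346,  0.   ,  1.302, -0.095]), 'dq': array([-0.002,  0.002, -0.002, -0.001, -0.   , -0.   ]), 'tau': array([-3.0000e-03, -8.8217e+01, -3.8387e+01, -0.0000e+00,  1.0000e-02,
       -0.0000e+00]), 'eef_pos': array([ 0.273, -0.562,  0.231]), 'orientation': array([-3.061, -0.703,  0.   ]), 'contact_force': array([-0.171, -0.142,  0.09 ]), 'moment': array([ 0.019, -0.016,  0.054]), 'finger_force': np.float64(0.0), 'gripper_width': np.float64(0.086)}
side ['image', 'fov_y', 'cx', 'cy', 'camera_from_world'] 55.013947323783334 311.6232976301636 237.02920516352805 [[-0.796 -0.605 -0.009  0.506]
 [ 0.446 -0.597  0.667 -0.278]
 [-0.408  0.527  0.745 -1.15 ]
 [ 0.     0.     0.     1.   ]] {'fov_y': 55.013947323783334, 'cx': 311.6232976301636, 'cy': 237.02920516352805}
top ['image', 'fov_y', 'cx', 'cy', 'camera_from_world'] 43.5082663245338 310.78293951518174 231.88923793251053 [[-0.002 -1.     0.003  0.085]
 [ 0.997 -0.002  0.077 -0.567]
 [-0.077  0.003  0.997 -1.608]
 [ 0.     0.     0.     1.   ]] {'fov_y': 43.5082663245338, 'cx': 310.78293951518174, 'cy': 231.88923793251053}
```

View pics/top0.png

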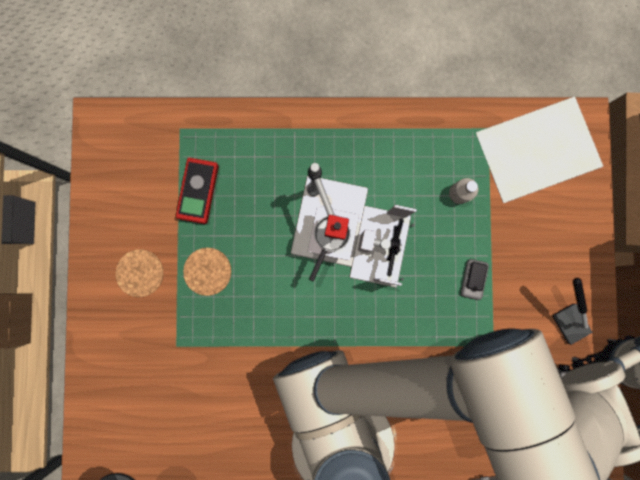

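View pics/side0.png

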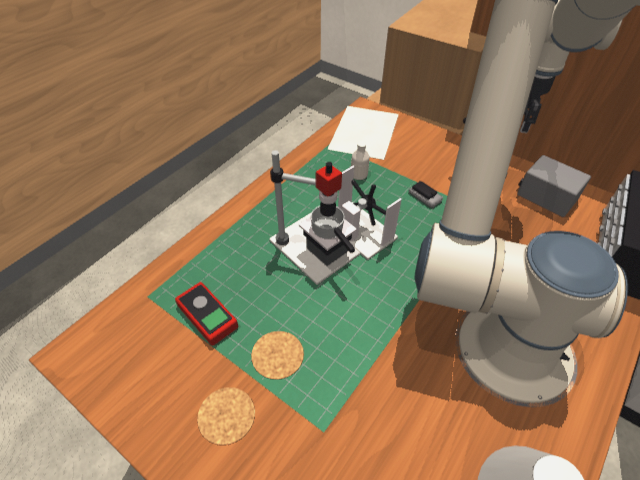

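The top view (up = +x, left = +y) shows the stage near (350,235), star wheel near (397,243), and coasters at (207,272) and (139,273). The meter, bottle and mouse are clear of them. I'll zoom in on the stage.

```bash
python3 - <<'E'
from h import *
c=pickle.load(open('last_top.pkl','rb'));im=c['image'][:,:,::-1]
a=cv2.resize(im[160:300,285:425],None,fx=4.2,fy=4.2,interpolation=cv2.INTER_CUBIC);cv2.imwrite('pics/crop0.png',a)
for u,v in((207.5,272),(139,273)):print(back(c,u,v,.004))
hsv=cv2.cvtColor(im,cv2.COLOR_BGR2HSV);m=cv2.inRange(hsv,(5,60,110),(25,255,255))[:, :]
# coaster on green: ellipse by cork mask inside mat
g=cv2.inRange(hsv[240:305,180:240],(35,60,0),(95,255,255));
M=cv2.moments((g==0).astype(np.uint8),True);print(180+M['m10']/M['m00'],240+M['m01']/M['m00'],M['m00'])
E
```

```text
[0.45963975 0.36537627 0.004     ]
[0.45730995 0.55169126 0.004     ]
207.13186813186815 271.6415489272632 1911.0
```

View pics/crop0.png

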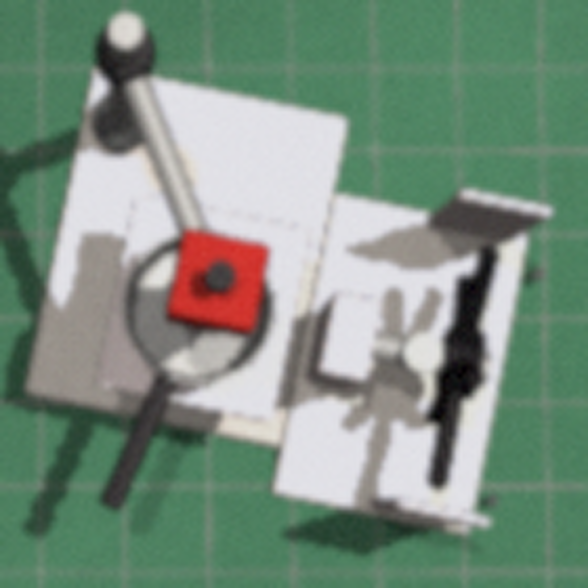

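The crop shows the stage turned by roughly -12°. Cheek top edges are at (462,192)-(550,210) for the far one and (378,502)-(490,524) for the near one. The column top is at (126,32), the rim centre at (200,310) and the handle end at (115,497).

```bash
python3 - <<'E'
from h import *
from scipy.optimize import least_squares
c=pickle.load(open('last_top.pkl','rb'))
px=lambda u,v:np.array([285+(u+.5)/4.2-.5,160+(v+.5)/4.2-.5])
P=[((93,0-.160,.17),(506,201)),((-93,-.160,.17),(434,513)),((.115,.075,.34),(126,32)),((0,-.09,.13),(351,339))]
L=np.array([[.093,-.16,.17],[-.093,-.16,.17],[.115,.075,.34],[0,-.09,.13]])
U=np.array([px(506,201),px(434,513),px(126,32),px(351,339)])
def W(p,L):
    s,k=np.sin(p[2]),np.cos(p[2]);return np.c_[p[0]+k*L[:,0]-s*L[:,1],p[1]+s*L[:,0]+k*L[:,1],L[:,2]]
r=least_squares(lambda p:(proj(c,W(p,L))-U).ravel(),[.57,.03,-.2])
print(r.x,r.fun.reshape(-1,2).round(2))
p=r.x;np.save('stage.npy',p)
print(W(p,np.array([[0,-.16,.105],[0,-.16,.185],[-.093,-.16,.17],[.093,-.16,.17],[0,0,.172]])).round(4))
q=lambda u,v,z:back(c,*px(u,v),z).round(4)
print('pan',q(200,310,.16),'tip',q(115,497,.157),'root',q(165,380,.157))
# spokes: crop end points: far (488,250) near(438,484) -> in wheel plane
n=np.array([-np.sin(p[2]),np.cos(p[2]),0]);h=W(p,np.array([[0,-.16,.105]]))[0]
T=np.array(c['camera_from_world']);R=T[:3,:3];o=-R.T@T[:3,3]
ex=np.array([np.cos(p[2]),np.sin(p[2]),0])
for uv in((488,250),(438,484)):
    a=back(c,*px(*uv),0);d=a-o;t=((h-o)@n)/(d@n);x=o+d*t-h;print('spoke',x@ex,x[2])
E
```

```text
[ 0.55802242  0.02870049 -0.22031876] [[-0.38  0.85]
 [ 1.21  0.31]
 [-0.2  -0.67]
 [-0.63 -0.43]]
[[ 0.5231 -0.1274  0.105 ]
 [ 0.5231 -0.1274  0.185 ]
 [ 0.4323 -0.1071  0.17  ]
 [ 0.6138 -0.1478  0.17  ]
 [ 0.558   0.0287  0.172 ]]
pan [0.5527 0.0312 0.16  ] tip [0.4428 0.0816 0.157 ] root [0.5115 0.052  0.157 ]
spoke 0.06856825888593374 0.03460120489881023
spoke -0.07475446395253167 0.03185563686833602
```

Stage fit: (0.558, 0.029), yaw -0.22, good to about 3 mm. I'll get the wheel angle by scoring spoke darkness in both stored views.

```bash
cat >> h.py <<'E'
def W(p,L):
    L=np.atleast_2d(L);s,k=np.sin(p[2]),np.cos(p[2]);return np.c_[p[0]+k*L[:,0]-s*L[:,1],p[1]+s*L[:,0]+k*L[:,1],L[:,2]]
def wheel(cams,p):
    out=[]
    for deg in range(0,72,3):
        row=[]
        for c in cams:
            g=c['image'].max(2).astype(float);a=np.radians(deg+72*np.arange(5))[:,None];r=np.arange(.03,.079,.004)[None]
            L=np.c_[(r*np.sin(a)).ravel(),np.full(a.size*r.size,-.16),.105+(r*np.cos(a)).ravel()]
            uv=proj(c,W(p,L)).round().astype(int);row.append(int(g[uv[:,1],uv[:,0]].mean()))
        out.append((deg,*row))
    return out
E
python3 - <<'E'
from h import *
cs=[pickle.load(open('last_%s.pkl'%n,'rb')) for n in('side','top')];p=np.load('stage.npy')
print(wheel(cs,p)); print(proj(cs[0],W(p,[[0,-.16,.105],[.115,.075,.34],[-.093,-.16,.17],[.093,-.16,.17]])).round())
E
```

```text
[(0, 108, 57), (3, 127, 59), (6, 135, 59), (9, 136, 62), (12, 145, 67), (15, 148, 67), (18, 145, 71), (21, 143, 72), (24, 142, 75), (27, 142, 76), (30, 144, 77), (33, 144, 79), (36, 145, 68), (39, 144, 61), (42, 141, 64), (45, 138, 61), (48, 125, 61), (51, 103, 56), (54, 84, 43), (57, 58, 37), (60, 56, 34), (63, 62, 35), (66, 71, 38), (69, 89, 44)]
[[368. 202.]
 [275. 152.]
 [394. 203.]
 [347. 170.]]
```

Call:
drive_tool(series=[[2,5,3,-8,0],[5,11,3,-16,0],[8,17,3,-24,0],[11,22,3,-32,0],[14,28,3,-38.5,0],[17,33,3,-38.5,0],[19,38,3,-38.5,0],[19,42,3,-38.5,0],[19,45,3,-38.5,0],[19,45,3,-38.5,0]])

```text
time_s: 1.35
eef_pos: [0.4626, -0.1105, 0.2612]
orientation: [-3.123, 0.341, 0.001]
contact_force: [-0.1, -0.3, -0.1]
gripper_width: 0.0002
finger_force: 0.0
```

The angle fit agrees in both views: an upper spoke sits at about -12° (leaning towards the robot). The tool is on the robot's side of it, above the gap, so I'll take a check picture before going down.

```bash
python3 - <<'E'
from h import *
t=cap('top');w=cap('wrist');s=cap('side');p=np.load('stage.npy')
b=lambda c:c['image'][:,:,::-1].copy()
print(proj(w,W(p,[[0,-.16,.185],[-.093,-.16,.17],[.093,-.16,.17]])).round())
W1=b(w)
for q in proj(w,W(p,[[-.093,-.16,.17],[.093,-.16,.17],[-.0166,-.16,.183]])): cv2.drawMarker(W1,tuple(int(x) for x in q),(0,0,255),0,14,2)
h=lambda i:cv2.resize(i,(400,300),interpolation=cv2.INTER_AREA)
cv2.imwrite('pics/m1.png',np.vstack([np.hstack([h(b(t)),h(b(s))]),np.hstack([h(W1),cv2.resize(b(s)[140:260,290:450],(400,300))])]))
E
```

```text
[[323. 131.]
 [322. 292.]
 [324. -70.]]
```

View pics/m1.png

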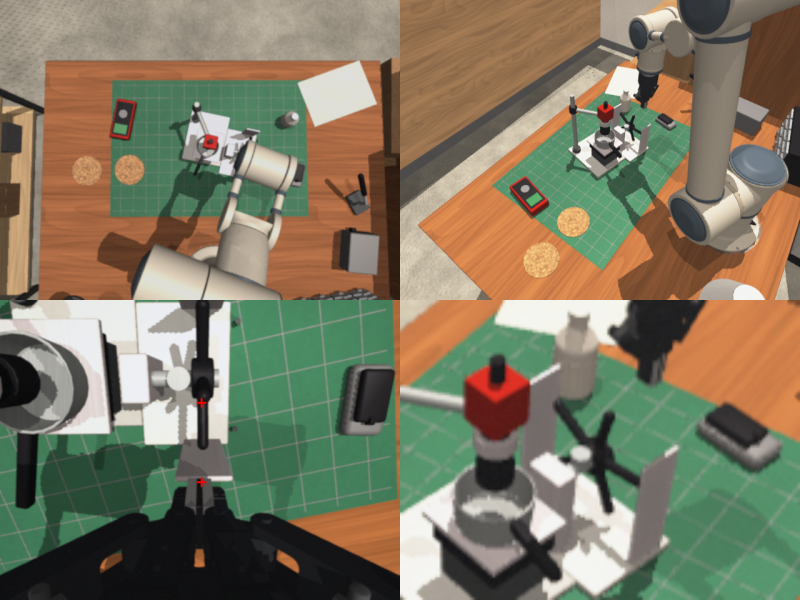

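Only two coasters exist, so the target is the right-hand one at (0.460, 0.365). In the wrist panel the predicted cheek top (201,482) and spoke (201,402) fall on the real ones. I'll go down behind the spoke.

Call:
drive_tool(series=[[0.75,-0.5,0,0,0],[0.75,-0.5,-4,0,0],[0.75,-0.5,-8,0,0],[0.75,-0.5,-10.9,0,0],[0.75,-0.5,-10.9,0,0]])

```text
time_s: 2.12
eef_pos: [0.4697, -0.1178, 0.1508]
orientation: [-3.122, 0.347, 0.005]
contact_force: [-0.2, -0.8, 0.1]
gripper_width: -0.0
finger_force: 0.0
```

Call:
drive_tool(series=[[0.5,-0.1,0,0,0],[1,-0.2,0,0,0],[1.5,-0.3,0,0,0],[2,-0.45,0,0,0],[2.5,-0.55,0,0,0],[3,-0.65,0,0,0],[3.5,-0.75,0,0,0]])

```text
time_s: 3.0
eef_pos: [0.5056, -0.1248, 0.1522]
orientation: [-3.123, 0.345, 0.0]
contact_force: [-0.3, -0.3, 1.1]
gripper_width: -0.0001
finger_force: 0.3
```

Call:
drive_tool(series=[[0.5,-0.1,0,0,0],[1,-0.2,0,0,0],[1.5,-0.3,0,0,0],[2,-0.45,0,0,0],[2.5,-0.55,0,0,0]])

```text
time_s: 3.62
eef_pos: [0.5306, -0.1304, 0.1522]
orientation: [-3.123, 0.345, 0.0]
contact_force: [-0.7, 0.1, 0.6]
gripper_width: 0.0
finger_force: 0.4
```

Call:
drive_tool(series=[[0.5,-0.1,0,0,0],[1,-0.2,0,0,0],[1.5,-0.3,0,0,0],[1.8,-0.4,0,0,0]])

```text
time_s: 4.12
eef_pos: [0.5485, -0.1343, 0.1522]
orientation: [-3.123, 0.345, 0.001]
contact_force: [-2.9, 0.3, 0.3]
gripper_width: -0.0004
finger_force: 0.9
```

```bash
python3 - <<'E'
from h import *
s=cap('side');t=cap('top');p=np.load('stage.npy');print(wheel([s,t],p));print(manip.sense()['contact_force'])
E
```

```text
[(0, 144, 97), (3, 144, 99), (6, 138, 104), (9, 139, 106), (12, 143, 115), (15, 145, 122), (18, 143, 127), (21, 136, 128), (24, 126, 130), (27, 112, 131), (30, 96, 129), (33, 72, 132), (36, 53, 128), (39, 40, 122), (42, 43, 119), (45, 62, 116), (48, 80, 114), (51, 105, 110), (54, 121, 102), (57, 131, 99), (60, 136, 94), (63, 137, 95), (66, 139, 93), (69, 143, 93)]
[-0.20425692 -0.06593054 -0.38984659]
```

Call:
drive_tool(series=[[0.4,-0.1,0,0,0],[0.8,-0.2,0,0,0],[1.2,-0.25,0,0,0]])

```text
time_s: 4.6
eef_pos: [0.5607, -0.1369, 0.1523]
orientation: [3.123, -0.345, 0.0]
contact_force: [-1.3, 0.0, 0.4]
gripper_width: -0.0
finger_force: 0.8
```

```bash
python3 - <<'E'
from h import *
s=cap('side');p=np.load('stage.npy');print([x for x in wheel([s],p) if x[1]<90]);print(manip.sense()['contact_force'])
E
```

```text
[(42, 67), (45, 47), (48, 41), (51, 47), (54, 62)]
[-1.06453939  0.50792908  0.0527903 ]
```

Call:
drive_tool(series=[[-0.5,0.1,0,0,0],[-0.5,0.1,5,0,0],[-2,0.4,7,0,0],[-6,1.3,7,0,0],[-9.5,2.1,7,0,0],[-9.5,2.1,7,0,0]])

```text
time_s: 5.4
eef_pos: [0.463, -0.115, 0.2225]
orientation: [-3.122, 0.345, 0.001]
contact_force: [-0.2, -0.4, 0.5]
gripper_width: -0.0001
finger_force: 0.0
```

Call:
drive_tool(series=[[0,0,-3.5,0,0],[0,0,-7,0,0],[0.5,-0.1,-7,0,0],[1,-0.2,-7,0,0],[1.5,-0.3,-7,0,0],[2,-0.45,-7,0,0],[2.5,-0.55,-7,0,0],[3,-0.65,-7,0,0]])

```text
time_s: 6.4
eef_pos: [0.4957, -0.1224, 0.1524]
orientation: [3.123, -0.345, 0.0]
contact_force: [-2.6, 0.1, 1.8]
gripper_width: 0.0002
finger_force: 1.0
```

Call:
drive_tool(series=[[0.5,-0.1,0,0,0],[1,-0.2,0,0,0],[1.5,-0.3,0,0,0],[2,-0.45,0,0,0],[2.5,-0.55,0,0,0]])

```text
time_s: 7.02
eef_pos: [0.5206, -0.1278, 0.1522]
orientation: [-3.122, 0.345, 0.001]
contact_force: [-2.2, 1.5, -0.7]
gripper_width: 0.0001
finger_force: 1.1
```

```bash
python3 - <<'E'
from h import *
s=cap('side');t=cap('top');p=np.load('stage.npy');print([x for x in wheel([s],p) if x[1]<90]);print(manip.sense()['contact_force'])
b=lambda c:c['image'][:,:,::-1];
import h
cv2.imwrite('pics/s2.png',np.hstack([cv2.resize(b(s)[140:270,255:425],(680,520),interpolation=2)]))
print(proj(s,W(p,[[-.06,y,z] for y in(-.055,.055) for z in(.115,.09)])).round(1))
E
```

```text
[(6, 82), (9, 63), (12, 46), (15, 39), (18, 55), (21, 78)]
[-0.60507466  0.64617316 -0.50369398]
[[356.6 228.5]
 [356.  234.6]
 [326.6 248.3]
 [326.4 254.4]]
```

Call:
drive_tool(series=[[0.4,-0.1,0,0,0],[0.8,-0.2,0,0,0],[1.2,-0.25,0,0,0],[1.6,-0.35,0,0,0],[2,-0.45,0,0,0]])

```text
time_s: 7.75
eef_pos: [0.5407, -0.1324, 0.1523]
orientation: [3.123, -0.345, 0.0]
contact_force: [-3.1, 0.8, -0.0]
gripper_width: 0.0001
finger_force: 0.9
```

```bash
cat >> h.py <<'E'
def drop(s):
    a=cv2.imread('pics/side0.png')[:,:,::-1];g=lambda i:cv2.resize(cv2.GaussianBlur(np.ascontiguousarray(i),(0,0),.7),None,fx=4,fy=4,interpolation=cv2.INTER_CUBIC)
    A=g(a[220:258,318:360]);B=g(s['image'][212:278,310:368]);r=cv2.matchTemplate(B,A,cv2.TM_CCOEFF_NORMED);_,v,_,l=cv2.minMaxLoc(r)
    return l[0]/4-8,(l[1]/4-8),v,'drop mm',(l[1]/4-8)/6.1*25
E
python3 - <<'E'
from h import *
s=cap('side');p=np.load('stage.npy');print([x for x in wheel([s],p) if x[1]<90]);print(manip.sense()['contact_force'],drop(s))
E
```

```text
[(27, 65), (30, 48), (33, 36), (36, 42), (39, 56)]
[-0.80060338 -0.07874826  0.60978462] (-0.25, 3.0, 0.7993855476379395, 'drop mm', 12.295081967213116)
```

Call:
drive_tool(series=[[0.4,-0.1,0,0,0],[0.8,-0.2,0,0,0],[1.2,-0.25,0,0,0],[1.6,-0.35,0,0,0],[2,-0.45,0,0,0]])

```text
time_s: 8.43
eef_pos: [0.5607, -0.1368, 0.1523]
orientation: [3.123, -0.345, 0.0]
contact_force: [-2.0, 1.0, 0.3]
gripper_width: 0.0002
finger_force: 0.8
```

```bash
python3 - <<'E'
from h import *
s=cap('side');p=np.load('stage.npy');print([x for x in wheel([s],p) if x[1]<90]);print(manip.sense()['contact_force'],drop(s))
E
```

```text
[(42, 66), (45, 48), (48, 43), (51, 50), (54, 63)]
[-1.23772962  0.37093031  0.66425001] (-0.25, 3.5, 0.760077178478241, 'drop mm', 14.34426229508197)
```

Call:
drive_tool(series=[[-0.5,0.1,0,0,0],[-0.5,0.1,5,0,0],[-2,0.4,7,0,0],[-6,1.3,7,0,0],[-9.5,2.1,7,0,0],[-9.5,2.1,7,0,0],[-9.5,2.1,3.5,0,0],[-9.5,2.1,0,0,0],[-9.5,2.1,0,0,0]])

```text
time_s: 9.6
eef_pos: [0.4645, -0.1154, 0.1508]
orientation: [-3.122, 0.345, 0.005]
contact_force: [0.3, -0.3, 0.6]
gripper_width: -0.0004
finger_force: 0.0
```

Call:
drive_tool(series=[[0.5,-0.1,0,0,0],[1,-0.2,0,0,0],[1.5,-0.3,0,0,0],[2,-0.45,0,0,0],[2.4,-0.55,0,0,0],[2.8,-0.6,0,0,0],[3.2,-0.7,0,0,0]])

```text
time_s: 10.48
eef_pos: [0.4976, -0.1228, 0.1522]
orientation: [-3.123, 0.345, 0.0]
contact_force: [-2.1, 1.1, 1.1]
gripper_width: 0.0002
finger_force: 0.9
```

```bash
python3 - <<'E'
from h import *
s=cap('side');p=np.load('stage.npy');print([x for x in wheel([s],p) if x[1]<90]);print(manip.sense()['contact_force'],drop(s))
E
```

```text
[(57, 78), (60, 69), (63, 73), (66, 77), (69, 81)]
[-0.84269786  1.23843613  0.02266371] (-0.75, 4.25, 0.7922720313072205, 'drop mm', 17.418032786885245)
```

Call:
drive_tool(series=[[0.3,-0.05,0,0,0],[0.6,-0.15,0,0,0],[0.9,-0.2,0,0,0],[1.2,-0.25,0,0,0],[1.5,-0.35,0,0,0]])

```text
time_s: 11.15
eef_pos: [0.5125, -0.1262, 0.1523]
orientation: [-3.122, 0.345, 0.0]
contact_force: [-1.8, 0.9, 1.4]
gripper_width: -0.0
finger_force: 1.2
```

Call:
drive_tool(series=[[0.2,-0.05,0,0,0],[0.4,-0.1,0,0,0],[0.6,-0.15,0,0,0]])

```text
time_s: 11.52
eef_pos: [0.5184, -0.1277, 0.1522]
orientation: [-3.122, 0.345, 0.0]
contact_force: [-2.4, 1.0, -0.5]
gripper_width: 0.0001
finger_force: 1.0
```

```bash
python3 - <<'E'
from h import *
s=cap('side');p=np.load('stage.npy');print([x for x in wheel([s],p) if x[1]<90]);print(manip.sense()['contact_force'],drop(s))
E
```

```text
[(6, 72), (9, 55), (12, 46), (15, 52), (18, 73)]
[-1.59261997  0.76416979  0.35809859] (-0.25, 5.5, 0.7152771353721619, 'drop mm', 22.540983606557376)
```

Call:
drive_tool(series=[[0.2,-0.05,0,0,0],[0.4,-0.1,0,0,0]])

```text
time_s: 11.82
eef_pos: [0.5224, -0.1288, 0.1522]
orientation: [-3.123, 0.345, 0.0]
contact_force: [-1.2, 0.6, -0.5]
gripper_width: 0.0
finger_force: 1.0
```

Call:
drive_tool(series=[[0.15,-0.05,0,0,0],[0.3,-0.05,0,0,0]])

```text
time_s: 12.08
eef_pos: [0.5254, -0.1294, 0.1523]
orientation: [3.122, -0.345, -0.0]
contact_force: [-2.4, -0.4, -0.3]
gripper_width: -0.0
finger_force: 1.0
```

Call:
drive_tool(series=[[0.1,0,0,0,0],[0.2,-0.05,0,0,0]])

```text
time_s: 12.32
eef_pos: [0.5268, -0.1296, 0.1521]
orientation: [-3.122, 0.345, 0.002]
contact_force: [-6.4, 0.8, 0.8]
gripper_width: 0.0005
finger_force: 3.5
```

Call:
drive_tool(series=[[0.1,0,0,0,0],[0.2,-0.05,0,0,0]])

```text
time_s: 12.58
eef_pos: [0.5275, -0.1297, 0.1518]
orientation: [-3.122, 0.345, 0.006]
contact_force: [-13.5, 1.3, 3.3]
gripper_width: 0.0
finger_force: 7.4
```

```bash
python3 - <<'E'
from h import *
s=cap('side');p=np.load('stage.npy');print([x for x in wheel([s],p) if x[1]<90]);print(manip.sense()['contact_force'],drop(s))
E
```

```text
[(12, 79), (15, 58), (18, 37), (21, 36), (24, 46), (27, 68)]
[-12.18258444   2.08123927   3.72265529] (-0.25, 5.75, 0.6969202756881714, 'drop mm', 23.565573770491806)
```

The wheel came up against the stop: the force rose to 13 N at a spoke angle of about 20° with a full drop. I'll back off, lift out and go to the pan handle on a path clear of the microscope.

Call:
drive_tool(series=[[-0.8,0.2,0,0,0],[-0.8,0.2,4,0,0],[-0.8,0.2,7,0,0],[-5,1.2,7,0,0],[-9.8,2.3,7,0,0],[-10.5,7,7,-6,0.6],[-10.8,12,7,-12,0.6],[-10.8,17,7,-12,0.6],[-10.8,21,7,-12,0.6],[-10.8,21,7,-12,0.6]])

```text
time_s: 13.88
eef_pos: [0.4215, 0.0818, 0.2226]
orientation: [-3.07, 0.664, -0.002]
contact_force: [0.3, -0.9, 0.6]
gripper_width: 0.0514
finger_force: 0.0
```

```bash
python3 - <<'E'
from h import *
s=cap('side');t=cap('top');w=cap('wrist');p=np.load('stage.npy');print([x for x in wheel([s],p) if x[1]<90]);print(drop(s))
b=lambda c:c['image'][:,:,::-1].copy();x=b(w)
for r,z in((.045,.132),(.095,.132),(.13,.132)):
    q=proj(w,[[.5527-.909*r,.0312+.417*r,z]])[0];print(q);cv2.drawMarker(x,tuple(int(a) for a in q),(0,0,255),0,10,1)
cv2.imwrite('pics/w3.png',x)
E
```

```text
[(0, 49), (3, 52), (6, 56), (9, 53), (12, 47), (15, 46), (18, 44), (21, 46), (24, 56), (27, 64), (30, 70), (33, 77), (36, 80), (39, 80), (42, 71), (45, 60), (48, 53), (51, 47), (54, 43), (57, 41), (60, 41), (63, 43), (66, 43), (69, 46)]
(-1.25, 6.5, 0.6543407440185547, 'drop mm', 26.639344262295083)
[298.37942282  66.58752289]
[299.43609767 164.52690515]
[300.10621955 226.63808677]
```

View pics/w3.png

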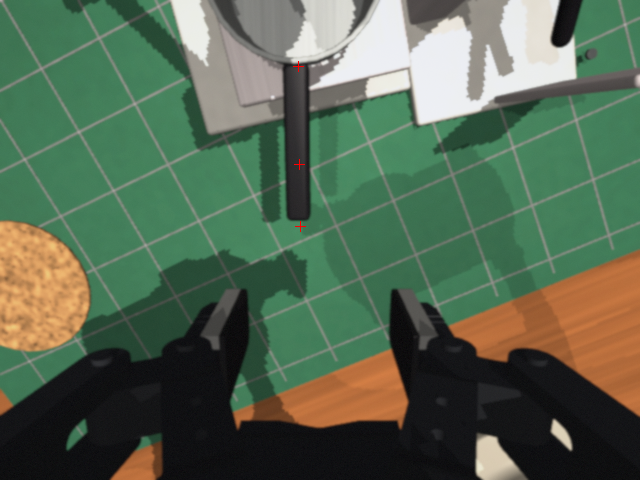

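The wrist view shows the handle from (296,66) at the wall to its end at (298,217), pointing straight along the tool. The prediction is within a few mm. Now to compute the grip point.

```bash
python3 - <<'E'
from h import *
w=pickle.load(open('last_wrist.pkl','rb'))
a=back(w,296,66,.132);e=back(w,298,217,.131);d=(e-a)[:2];d/=np.linalg.norm(d);print(a,e,np.linalg.norm(e-a),np.degrees(np.arctan2(*d[::-1])))
g=e[:2]-.035*d;print('grip',g,'centre',e[:2]-.13*d);s=manip.sense();print('dxy cm',(g-s['eef_pos'][:2])*100,s['eef_pos'],'dz',(.105-s['eef_pos'][2])*100)
R=cv2.Rodrigues(s['orientation'])[0];print(np.degrees(np.arctan2(R[1,1],R[0,1])), np.degrees(np.arctan2(R[1,0],R[0,0])))
E
```

```text
[0.51256063 0.05095984 0.132     ] [0.4399232  0.08423792 0.131     ] 0.07990385479443601 155.38561366333133
grip [0.4717428 0.0696601] centre [0.5581103  0.03009174]
dxy cm [ 5.01904056 -0.96179492] [0.4215524  0.07927805 0.22238824] dz -11.738823590447957
-114.60882066544706 -24.608827124889014
```

Call:
drive_tool(series=[[2.5,-0.45,0,0,0.6],[4.8,-0.9,0,0,0.6],[4.8,-0.9,-4,0,0.6],[4.8,-0.9,-8,0,0.6],[4.8,-0.9,-11.7,0,0.6],[4.8,-0.9,-11.7,0,0.6]])

```text
time_s: 14.78
eef_pos: [0.4681, 0.0696, 0.1037]
orientation: [3.068, -0.672, -0.007]
contact_force: [0.2, -0.0, 0.1]
gripper_width: 0.0515
finger_force: 0.0
```

Call:
drive_tool(series=[[0,0,0,0,0],[0,0,0,0,0],[0,0,0,0,0],[0,0,0,0,0],[0,0,0,0,0],[0,0,0,0,0]], squeeze=80)

```text
time_s: 15.52
eef_pos: [0.4701, 0.0707, 0.1063]
orientation: [-3.069, 0.669, -0.003]
contact_force: [-0.5, 0.6, 8.3]
gripper_width: 0.0127
finger_force: 79.0
```

Call:
drive_tool(series=[[0,0,0.3,0,0],[0,0,0.6,0,0],[0,0,1,0,0],[0,0,1.3,0,0],[0,0,1.3,0,0]])

```text
time_s: 16.15
eef_pos: [0.4694, 0.0707, 0.1185]
orientation: [-3.069, 0.67, -0.0]
contact_force: [0.4, -0.7, -4.5]
gripper_width: 0.0125
finger_force: 77.9
```

```bash
python3 - <<'E'
from h import *
s=cap('side');w=cap('wrist');b=lambda c:c['image'][:,:,::-1]
cv2.imwrite('pics/m4.png',np.hstack([cv2.resize(b(s)[140:300,240:400],(400,400),interpolation=2),cv2.resize(b(w),(400,400))]))
E
```

```text
(no output)
```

View pics/m4.png

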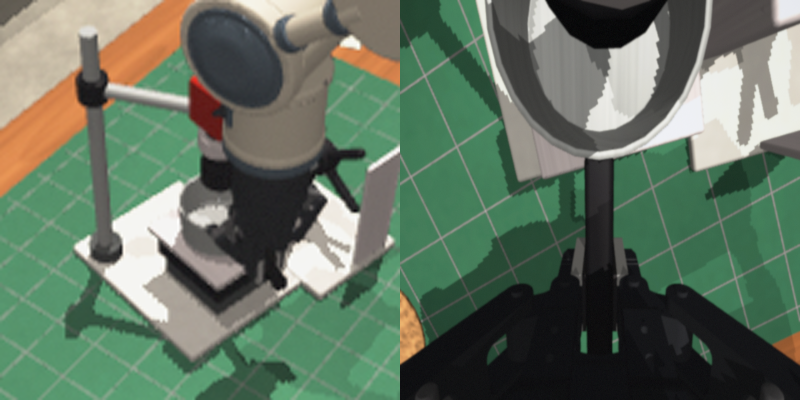

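The handle is held between the pads and the pan is off the plate, well below the lens. I'll draw it out along the handle.

Call:
drive_tool(series=[[-0.9,0.4,0,0,0],[-1.8,0.8,0,0,0],[-2.8,1.3,0,0,0],[-3.8,1.75,0,0,0],[-4.8,2.2,0,0,0],[-5.8,2.7,0,0,0],[-6.8,3.2,0,0,0],[-7.6,3.7,0,0,0],[-8.2,4.5,0,0,0],[-8.2,5,0,0,0]])

```text
time_s: 17.5
eef_pos: [0.3871, 0.1213, 0.1183]
orientation: [-3.07, 0.669, 0.0]
contact_force: [0.6, 0.1, -3.5]
gripper_width: 0.0126
finger_force: 77.9
```

Call:
drive_tool(series=[[0,1.5,0,0,0],[0,3.5,0,0,0],[0,6,0,0,0],[0,9,0,0,0],[0,12,0,0,0],[0,15,0,0,0],[0,18,0,0,0],[0,21,0,0,0],[0,23,0,0,0],[0,24,0,0,0]])

```text
time_s: 18.75
eef_pos: [0.3872, 0.3618, 0.1181]
orientation: [3.07, -0.668, 0.0]
contact_force: [-0.5, -0.9, -3.3]
gripper_width: 0.0131
finger_force: 78.1
```

Call:
drive_tool(series=[[0,0.5,0,0,0],[0,0.5,0,0,0],[0,0.5,0,0,0]])

```text
time_s: 19.12
eef_pos: [0.3874, 0.3651, 0.1183]
orientation: [3.069, -0.67, -0.0]
contact_force: [-0.9, -0.6, -3.0]
gripper_width: 0.0125
finger_force: 78.1
```

```bash
python3 - <<'E'
from h import *
s=cap('side');w=cap('wrist');t=cap('top');b=lambda c:c['image'][:,:,::-1]
r=cv2.resize
cv2.imwrite('pics/m5.png',np.vstack([np.hstack([r(b(s)[240:460,180:440],(400,300),interpolation=2),r(b(w),(400,300))]),np.hstack([r(b(t)[200:320,130:290],(400,300),interpolation=2),r(b(s),(400,300))])]))
e=manip.sense();print(e['eef_pos'],e['contact_force'],e['moment'])
E
```

```text
[0.38742023 0.36529555 0.11830851] [ 0.40315558 -0.74753231 -3.24797541] [0.11382879 0.2762677  0.04998324]
```

View pics/m5.png

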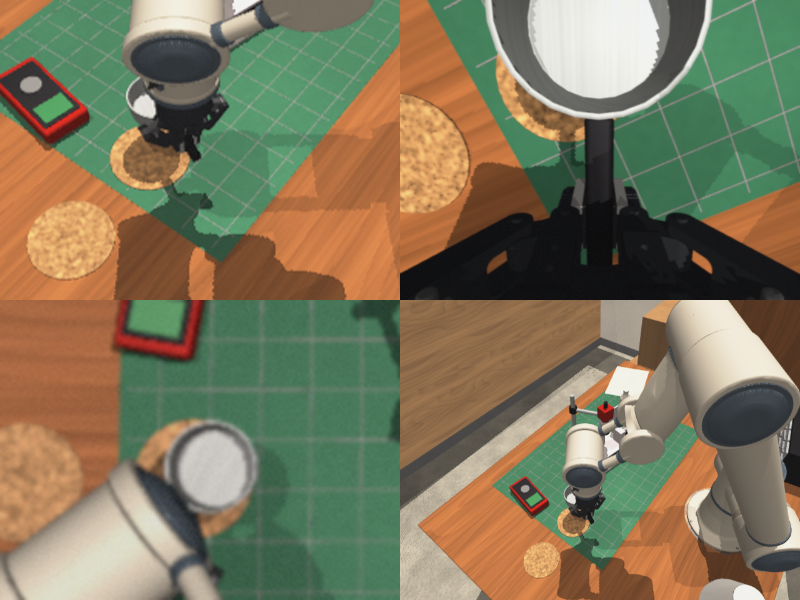

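The pan hangs level just past the coaster's centre. In the top crop the rim is centred at (211,466), with the coaster beneath and to its left. Next I'll compute the offset.

```bash
python3 - <<'E'
from h import *
t=pickle.load(open('last_top.pkl','rb'));w=pickle.load(open('last_wrist.pkl','rb'))
print('pan top',back(t,130+211/2.5,200+166/2.5,.147))
e=manip.sense()['eef_pos'];d=np.array([.909,-.4168]);print('pan kin',e[:2]+d*.097)
print('coaster',back(t,207.13,271.64,.004))
# rim by wrist: pan front outer rim at (604,117)->panel: x=(604-400)*1.6
print('rim front',back(w,(604-400)*1.6,117*1.6,.147))
E
```

```text
pan top [0.47194719 0.32435812 0.147     ]
pan kin [0.47559323 0.32486595]
coaster [0.46062016 0.36639423 0.004     ]
rim front [0.4318045  0.34233933 0.147     ]
```

Call:
drive_tool(series=[[-0.6,1.5,0,0,0],[-1.3,3,0,0,0],[-1.3,4.2,-1,0,0],[-1.3,4.2,-3,0,0],[-1.3,4.2,-5,0,0],[-1.3,4.2,-7,0,0],[-1.3,4.2,-8.2,0,0],[-1.3,4.2,-8.8,0,0],[-1.3,4.2,-9.1,0,0],[-1.3,4.2,-9.1,0,0]])

```text
time_s: 20.52
eef_pos: [0.3745, 0.4079, 0.0275]
orientation: [-3.069, 0.67, -0.0]
contact_force: [-1.1, 0.1, -3.2]
gripper_width: 0.0124
finger_force: 78.1
```

```bash
python3 - <<'E'
from h import *
t=cap('top');w=cap('wrist');s=cap('side');b=lambda c:c['image'][:,:,::-1]
r=cv2.resize
cv2.imwrite('pics/m6.png',np.hstack([r(b(t)[235:305,170:250],(400,350),interpolation=2),r(b(w),(400,350))]))
e=manip.sense();print(e['eef_pos'],e['contact_force'])
E
```

```text
[0.37458356 0.40789573 0.02770652] [ 0.50520481 -0.2674992  -3.56793676]
```

View pics/m6.png

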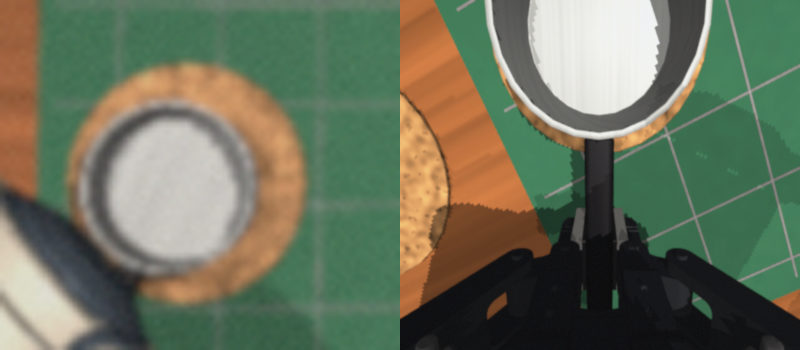

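In the top crop the rim centre is at (167,189) and the coaster's circle is centred at (186,183).

```bash
python3 - <<'E'
from h import *
t=pickle.load(open('last_top.pkl','rb'))
a=back(t,170+167/5,235+189/5,.056);c=back(t,170+186/5,235+183/5,.004);e=manip.sense()['eef_pos']
print(a,c,(c-a)*100,e[:2]+np.array([.909,-.4168])*.097)
E
```

```text
[0.45698995 0.36742456 0.056     ] [0.46072848 0.36620492 0.004     ] [ 0.37385286 -0.12196472 -5.2       ] [0.46275656 0.36746613]
```

Call:
drive_tool(series=[[0.25,-0.1,0,0,0],[0.25,-0.1,-0.25,0,0],[0.25,-0.1,-0.45,0,0],[0.25,-0.1,-0.6,0,0],[0.25,-0.1,-0.6,0,0]])

```text
time_s: 21.3
eef_pos: [0.3768, 0.4067, 0.0212]
orientation: [3.069, -0.67, -0.0]
contact_force: [-0.9, 0.2, -0.8]
gripper_width: 0.0127
finger_force: 78.5
```

Call:
drive_tool(series=[[0,0,-0.05,0,0],[0,0,-0.1,0,0],[0,0,-0.1,0,0]])

```text
time_s: 21.68
eef_pos: [0.3767, 0.4068, 0.0206]
orientation: [-3.069, 0.669, -0.0]
contact_force: [-4.4, 0.2, 8.1]
gripper_width: 0.0129
finger_force: 79.8
```

Contact is confirmed: the force changed from -3 N to +8 N. I'll open the gripper and rise straight up.

Call:
drive_tool(series=[[0,0,0,0,0.1],[0,0,0,0,0.25],[0,0,0,0,0.5],[0,0,0,0,0.5],[0,0,0,0,0.5],[0,0,0,0,0.5]])

```text
time_s: 22.42
eef_pos: [0.3769, 0.4067, 0.0202]
orientation: [3.069, -0.67, -0.0]
contact_force: [0.1, 0.1, -0.3]
gripper_width: 0.0427
finger_force: 0.0
```

Call:
drive_tool(series=[[0,0,1,0,0.5],[0,0,4,0,0.5],[0,0,8,0,0.5],[0,0,12,0,0.5],[-3,2,16,0,0.5],[-3,2,20,0,0.5],[-5,6,20,0,0.5],[-5,10,20,0,0.5],[-5,14,20,0,0.5],[-5,14,20,0,0.5]])

```text
time_s: 23.68
eef_pos: [0.3265, 0.5488, 0.2206]
orientation: [-3.069, 0.667, -0.0]
contact_force: [0.6, -0.1, -1.3]
gripper_width: 0.0427
finger_force: 0.0
```

```bash
python3 - <<'E'
from h import *
t=cap('top');s=cap('side');b=lambda c:c['image'][:,:,::-1]
r=cv2.resize
cv2.imwrite('pics/m7.png',np.vstack([np.hstack([r(b(t)[235:305,170:250],(400,300),interpolation=2),r(b(s),(400,300),interpolation=2)]),np.hstack([r(b(t),(400,300)),r(b(s)[300:400,220:350],(400,300),interpolation=2)])]))
p=np.load('stage.npy');print([x for x in wheel([s],p) if x[1]<90])
E
```

```text
[]
```

View pics/m7.png

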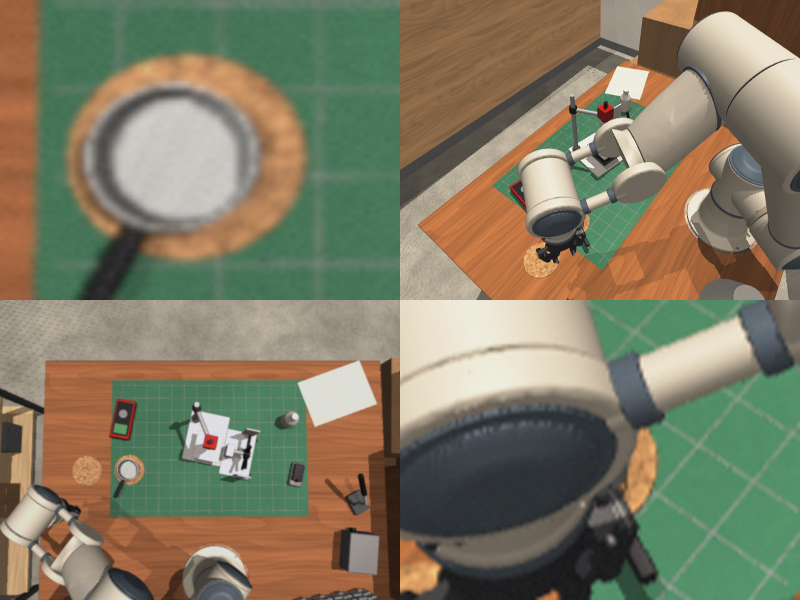

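```bash
python3 - <<'E'
from h import *
t=pickle.load(open('last_top.pkl','rb'))
print(back(t,170+173/5,235+159/4.286,.049),back(t,170+186/5,235+156.5/4.286,.004))
print(back(t,170+182.5/5,235+156/4.286,.005))
E
```

```text
[0.45890695 0.36549277 0.049     ] [0.46096157 0.36620752 0.004     ]
[0.46127066 0.3679468  0.005     ]
```

```bash
python3 -c "
from station import hand_in;print(hand_in())"
```

```text
the job is handed in; nothing more can be done
None
```

I wound the stage down to its stop, lifted the pan out level and set it upright on the right-hand coaster, about 2 mm off centre by the top camera. The job is handed in at about 24 s; I kept clear of the microscope, and the mouse, bottle and meter look undisturbed. The wheel met its stop at about 13 N on the spoke before I backed off.

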